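Hang the washed pestle head-up in its drying ring

ROBOT

A 6-joint arm with a two-finger parallel gripper is mounted at the origin on the work surface. World frame = base frame: x ahead of the robot, y to its left, z up, the work surface at z = 0. Lengths are in m, angles in rad, forces in N, time in s.
With the tool pointing down it reaches from about 0.35 to 0.775 m from the base axis. Payload 5.5 kg.
Tool frame: the origin (TCP) lies on the centre line of the jaws, within the pads' length; the fingertips stand 17 mm ahead of it and the grasp point (between the pads) lies 2 mm behind it; z points along the fingers, y is the direction in which the jaws open and shut (so a half turn about z gives the same grasp; the last joint's range is limited). The gripper opens to 85 mm and grips with 20 to 120 N. Pads are 22 mm wide; open, the fingers measure 114 mm over their backs; the gripper's body (76 mm by 85 mm) begins 54 mm behind the grasp point. The pads swing forward as they close: fully open they stand 13 mm farther back than shut.
Start: joints at [0.983, 0.313, 0.046, 1.304, 0, 1.431], TCP at [0.249, 0.518, 0.248] pointing down, gripper open.
Joint ranges: [-2.76, 2.76], [-0.86, 1.69], [-1.03, 1.26], [-2.2, 2.34], [-1.47, 1.5], [-3.14, 3.14]. Speed limits (rad/s): [2.57, 2.57, 3.14, 3.14, 3.14, 3.14].

INTERFACE

Orientations are given as a unit quaternion [w, x, y, z].
In Python, from workcell import env gives the robot as it stands.
- The arm moves only by the tool servo_tool, never from a script. Its argument "increments" is a list of rows, each an object of numbers: "claw": the closure, from 0 (fully open) to 1 (shut); "x", "y", "z": the shift along the world's x, y, z in units of 25 mm (1.0 is 25 mm); "ax", "ay", "az": the turn, a rotation vector about the world's x, y, z in units of 8 degrees (1.0 is 8 degrees). A call has 1 to 5 rows; each row shifts and turns the commanded pose from where the row before left it; what a row does not reach is not made up. A row lasts 1/10 s, in which the tool goes at most 50 mm and 8.59 degrees, less where a joint would pass 70% of its speed; a pose out of reach is approached as far as the arm can. A call is refused whole if a number of a shift passes 1 or a number of a turn 1, either way. A call with a gripper value outside its range is refused whole. The fingers move at their own pace and stop on an object; "newtons" is the grip in N (left out, the last holds). Time passes only in rows, so rows that do not move let the fingers close. It gives the time, the measured TCP pose, the force and the opening at its end, in the units of the state.
- env.get_state(): the state, without advancing time (a new reading comes with each control period).
- env.read_camera(name): name is "side" or "top"; returns the picture (384x512x3 uint8, red, green, blue); there is no depth.
- env.calibration(name): a dict with "K" (3x3 intrinsics, pixels), "distortion" ([k1, k2, p1, p2, k3] as OpenCV has them; the pictures are not rectified), "world_to_cam" (4x4, takes a point from world to camera coordinates). Camera axes: x right, y down, z forward; pixel columns grow to the right and rows downward; lengths in m; the calibration is good to about 2 mm. A picture is of the moment at which its call begins. calibration takes no time and is no camera call.
- env.hand_in(): hands the job in, once; it reports no verdict.
The state is a dict: "clock": time; "joint_pos": joint angles; "qvel": joint speeds; "tau": joint torques, N m; "tcp_pos": TCP position; "orientation": TCP orientation; "wrist_force": force on the tool from outside, world axes, zero at the start; "ft_torque": the same for the moment, N m; "finger_gap": finger opening in m.
Only numpy, scipy, OpenCV 4.12 (cv2) and the standard library are available. Lean on these libraries where they do the work, as an engineer would, in place of code of your own. Each camera call takes 0.05 s, during which the arm holds its last target.

TASK

The washed pestle is parked handle-down in the blue tube rack. Lift it out by its head and lower it handle-first through the small ring of the short retort stand, feeling it in gently without forcing it, until the head catches and the pestle hangs upright in the ring on its own. Set it down rather than letting it drop, and leave the tubes, the amber bottle and the stoppered flask where they are.

Things in the scene. Friction and masses are not known exactly. Their poses are not given: they have to be found in the camera images.
- pestle_head (a point): White porcelain pestle, 168 mm long, 0.3 kg, upright and head-up in a hole of the rack. Point on its axis in the middle of the head's straight part, 143.5 mm above the handle's end; z runs from handle to head. Head: round, 48 to 49 mm across from 11.5 mm below to 11.5 mm above this point (grip here, across, from above); its domed top ends 24.5 mm above it.
- pestle_end (a point): Centre of the pestle's handle end, its lowest point, at first on the hole's floor 10 mm above the bench; same axes. The handle is round: 15 mm flat at the end, rounded out to 24 mm within the first 5 mm, then 24 to 26 mm across up to 110 mm from the end, where a conical shoulder widens evenly to 48 mm at 132 mm. In a 30 mm ring it catches about 114 mm from the end.
- rack: Fixed blue plastic block rack for large tubes, 64 x 180 x 55 mm, origin at the centre of its underside, long side along its y axis. Three holes in a row at y = -56, 0 and +56 mm, 31 mm across, 45 mm deep; the pestle stands in one, capped tubes in the other two (which is which varies).
- stand: Fixed short retort stand; origin on the bench on the axis of its upright 11 mm rod, which ends 205 mm above the bench. Grey base plate 160 x 100 x 12 mm, from 125 mm in front (-x) of the rod to 35 mm behind it. It carries one dark vinyl-coated steel ring on a level arm, clamped by hand to the rod (see ring_about). The ring stays put; its coat gives under 1 mm.
- ring_about (a point): Only roughly where the ring is: stand frame, 115 mm in front of the rod, 150 mm up. The ring's upright axis is 115 mm from the rod's, but its arm is swung up to 0.14 rad to either side about the rod and its top face is 138 to 162 mm above the bench; neither is measured: see or feel it. Bore 30 mm, outside 44 mm, 12 mm high. Pestle home: pestle_head 30 mm above the ring's top.
- tube_a_mid (a point): Capped sample tube, 112 mm high, 29 mm in diameter (cap 34 mm), standing in another hole of the rack, its foot 10 mm above the bench, its top at 122 mm; this point is half-way up. Leave alone.
- tube_b_mid (a point): The other capped tube, same size, in the remaining hole; this point is half-way up. Leave alone.
- reagent_mid (a point): Small amber reagent bottle, 54 mm in diameter, 100 mm high, standing between rack and stand; this point is half-way up. Leave alone.
- flask_mid (a point): Stoppered conical glass flask, 76 mm in diameter at the foot, 124 mm high, standing behind; this point is half-way up. Leave alone.
Things that resemble listed ones, but are neither listed nor needed, are in the scene too. Of the things that look like the part that bears pestle_head, the smallest one is meant.

How it is judged:
By the outcome, as a careful person would: the job done as asked, in the order asked, and still so for the second after the job is handed in, with the robot touching nothing.
It also fails if it takes over 72 s, if anything falls off the work surface, if the arm or the gripper's body presses on something with over 40 N, if the wrist force passes 120 N, or if a joint passes its speed limit or range.

## Working session

There is one attempt and no reset: what is moved stays moved. The work goes in short steps, Python scripts to look and compute and a tool call to move; the robot and the scene stay as the last step left them, time stands still between calls to the robot, and variables do not carry over. Pictures are saved under pics/ and viewed, and the job is handed in when it is done.

Besides the shell and the picture viewer there is one more tool, called after "Call:" as name(argument=value, ...), one argument or row to a line, values as JSON. servo_tool: Moves the arm, as the interface text tells. Its arguments: {"type":"object","properties":{"increments":{"type":"array"},"newtons":{"type":"number"}},"required":["increments"]}

```bash
mkdir -p pics; ls; python3 - <<'E'
from workcell import env
import cv2
print(env.get_state())
for n in("side","top"):
    cv2.imwrite(f"pics/{n}0.png",env.read_camera(n)[:,:,::-1])
    c=env.calibration(n);print(n,c)
E
```

```text
pics
{'clock': 0.0, 'joint_pos': array([9.83411864e-01, 3.13983138e-01, 4.49997662e-02, 1.30354414e+00,
       2.75049469e-05, 1.43114896e+00]), 'qvel': array([ 0.00035081,  0.00207746, -0.00140248, -0.0009426 ,  0.00270201,
        0.00078298]), 'tau': array([-1.33850644e-03, -4.80631614e+01,  2.98532706e+01,  1.94873207e-02,
       -3.25799529e-04, -7.95342032e-06]), 'tcp_pos': array([0.24870935, 0.51793412, 0.24742712]), 'orientation': array([-3.20625825e-04,  2.22003214e-01,  9.75045550e-01, -8.04137626e-04]), 'wrist_force': array([0.77521811, 0.07015215, 0.66771542]), 'ft_torque': array([-0.01407393,  0.02243807, -0.00640328]), 'finger_gap': 0.08507136566509271}
side {'K': array([[382.1169685 ,   0.        , 256.96813982],
       [  0.        , 382.1169685 , 189.50084329],
       [  0.        ,   0.        ,   1.        ]]), 'distortion': array([-0.01590259,  0.        ,  0.        ,  0.        ,  0.        ]), 'world_to_cam': array([[-0.86949746, -0.49392828, -0.00300431,  0.52975009],
       [-0.35112776,  0.62237041, -0.69954583,  0.31448983],
       [ 0.34739526, -0.60719843, -0.71458142,  0.67267147],
       [ 0.        ,  0.        ,  0.        ,  1.        ]])}
top {'K': array([[373.21764221,   0.        , 259.31745971],
       [  0.        , 373.21764221, 190.27922257],
       [  0.        ,   0.        ,   1.        ]]), 'distortion': array([-0.06268511,  0.        ,  0.        ,  0.        ,  0.        ]), 'world_to_cam': array([[ 0.01119675, -0.99992594, -0.00476965, -0.04088677],
       [-0.98194341, -0.01009431, -0.18890537,  0.64296157],
       [ 0.18884323,  0.00679865, -0.98198371,  0.81006646],
       [ 0.        ,  0.        ,  0.        ,  1.        ]])}
```

View pics/side0.png

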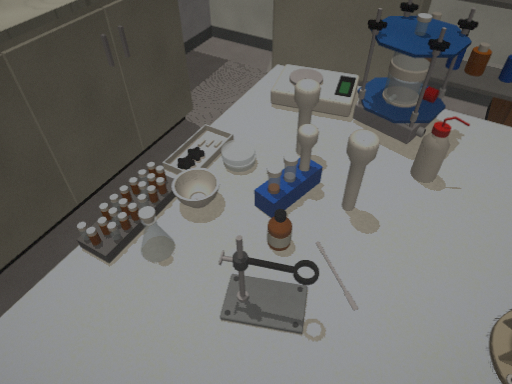

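View pics/top0.png

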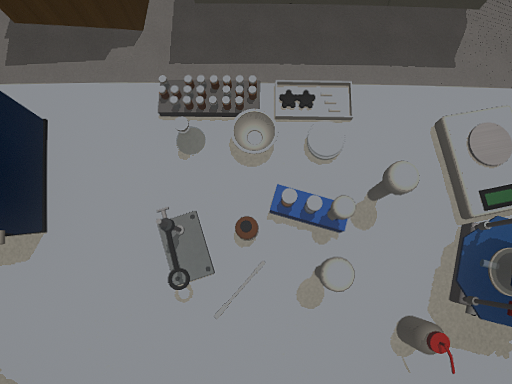

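```bash
python3 - <<'E'
import cv2,numpy as np
s=cv2.imread("pics/side0.png");t=cv2.imread("pics/top0.png")
def crop(im,x,y,w,h,k,n):
    cv2.imwrite(n,cv2.resize(im[y:y+h,x:x+w],None,fx=k,fy=k,interpolation=cv2.INTER_CUBIC))
crop(s,200,110,160,100,5,"pics/s_rack.png")
crop(s,205,225,130,100,6,"pics/s_ring.png")
crop(t,260,175,110,70,7,"pics/t_rack.png")
crop(t,150,200,80,100,6,"pics/t_ring.png")
E
```

```text
(no output)
```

View pics/s_rack.png

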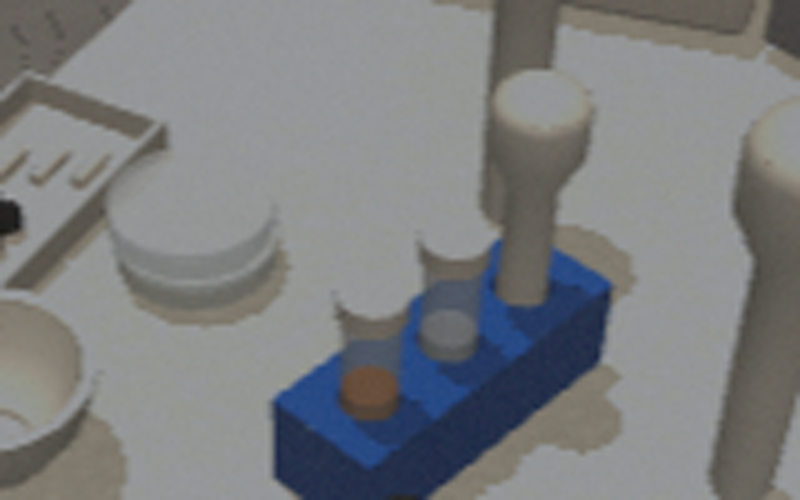

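View pics/s_ring.png

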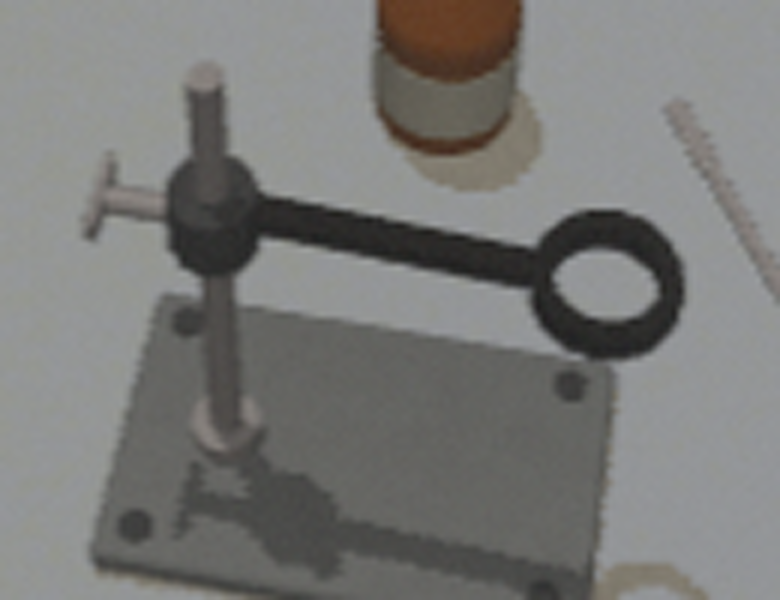

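View pics/t_rack.png

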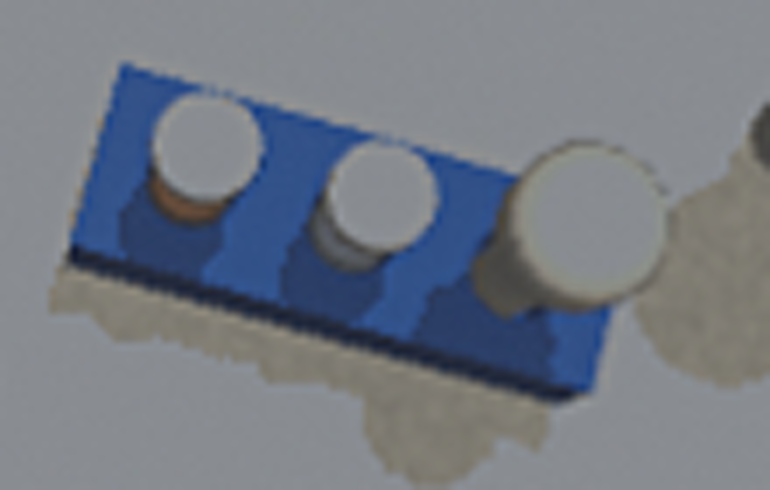

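View pics/t_ring.png

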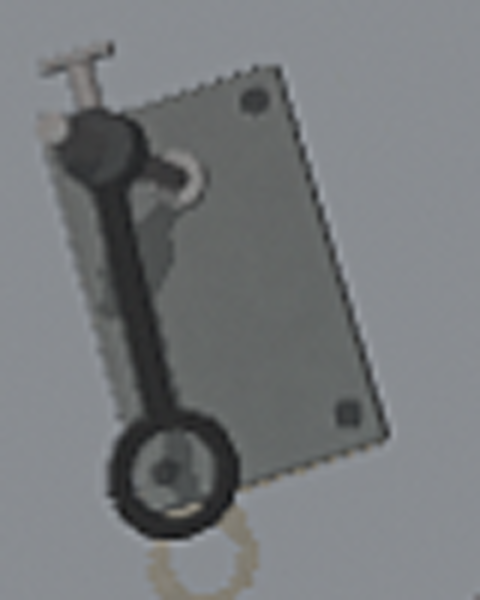

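```bash
cat > h.py <<'E'
import numpy as np,cv2
from workcell import env
C={n:env.calibration(n) for n in("side","top")}
def ray(n,u,v):
    c=C[n];p=cv2.undistortPoints(np.array([[[u,v]]],float),c["K"],c["distortion"])[0,0]
    T=c["world_to_cam"];R=T[:3,:3];o=-R.T@T[:3,3];d=R.T@np.array([p[0],p[1],1]);return o,d/np.linalg.norm(d)
def atz(n,u,v,z):
    o,d=ray(n,u,v);return o+d*(z-o[2])/d[2]
def tri(a,b):
    A=np.zeros((3,3));y=np.zeros(3);rs=[ray("side",*a),ray("top",*b)]
    for o,d in rs:
        M=np.eye(3)-np.outer(d,d);A+=M;y+=M@o
    p=np.linalg.solve(A,y);return p,[np.linalg.norm((np.eye(3)-np.outer(d,d))@(p-o))for o,d in rs]
def proj(n,P):
    c=C[n];T=c["world_to_cam"];r,_=cv2.Rodrigues(T[:3,:3])
    return cv2.projectPoints(np.atleast_2d(P).astype(float),r,T[:3,3],c["K"],c["distortion"])[0][:,0]
def cr(x0,y0,k,u,v): return x0+(u+.5)/k-.5, y0+(v+.5)/k-.5
def circ(c,r,z,m=60):
    a=np.linspace(0,2*np.pi,m);return np.c_[c[0]+r*np.cos(a),c[1]+r*np.sin(a),np.full(m,z)]
def overlay(n,im,x,y,w,h,k,curves,out):
    b=cv2.resize(im[y:y+h,x:x+w],None,fx=k,fy=k,interpolation=cv2.INTER_CUBIC)
    for cu in curves:
        p=proj(n,cu);q=np.round(((p-[x,y]+.5)*k-.5)).astype(int)
        cv2.polylines(b,[q.reshape(-1,1,2)],False,(0,255,0),1)
    cv2.imwrite(out,b)
E
python3 - <<'E'
from h import *
np.set_printoptions(precision=4,suppress=True)
print("ring mid",tri(cr(205,225,6,608,284),cr(150,200,6,174,473)))
print("rodtop",tri(cr(205,225,6,207,72),cr(150,200,6,50,128)),"rodbase",atz("side",*cr(205,225,6,226,430),.016),atz("top",*cr(150,200,6,185,178),.016))
for p in [(122,63),(70,250),(590,392)]: print("rack top",atz("top",*cr(260,175,7,*p),.055))
for p in [(375,467),(275,402),(612,288),(495,238)]: print("rack side",atz("side",*cr(200,110,5,*p),.055))
print("dometop",tri(cr(200,110,5,545,85),cr(260,175,7,600,215)))
print("tubes",atz("top",*cr(260,175,7,207,148),.122),atz("top",*cr(260,175,7,382,195),.122))
print("shoulder/head side",atz("side",*cr(200,110,5,541,125),.1535), atz("top",*cr(260,175,7,592,225),.1535))
E
```

```text
ring mid (array([0.4422, 0.1276, 0.1417]), [np.float64(0.0012031268196131114), np.float64(0.0012031268196130566)])
rodtop (array([0.5528, 0.1592, 0.2045]), [np.float64(0.0010261230757775287), np.float64(0.001026123075777708)]) rodbase [0.5505 0.1622 0.016 ] [0.5541 0.1562 0.016 ]
rack top [ 0.6611 -0.0755  0.055 ]
rack top [ 0.5974 -0.0583  0.055 ]
rack top [ 0.5518 -0.2303  0.055 ]
rack side [ 0.5955 -0.0578  0.055 ]
rack side [ 0.6561 -0.0714  0.055 ]
rack side [ 0.5484 -0.2242  0.055 ]
rack side [ 0.616 -0.23   0.055]
dometop (array([ 0.5915, -0.2085,  0.1747]), [np.float64(0.0010852074911829712), np.float64(0.0010852074911827062)])
tubes [ 0.6204 -0.099   0.122 ] [ 0.6062 -0.1529  0.122 ]
shoulder/head side [ 0.5894 -0.2066  0.1535] [ 0.5928 -0.2106  0.1535]
```

```bash
python3 - <<'E'
from h import *
np.set_printoptions(precision=4,suppress=True)
print("B head",tri((362,146),(338,274)),"base",atz("side",350,208,0))
print("C head",tri((307,90),(403,176)),"base",atz("side",303,152,0))
s=cv2.imread("pics/side0.png");t=cv2.imread("pics/top0.png")
ring=np.array([.4422,.1276]);zt=.1477
cu=[circ(ring,.022,zt),circ(ring,.015,zt),circ(ring,.022,zt-.012)]
overlay("side",s,275,245,60,50,10,cu,"pics/o1.png");overlay("top",t,160,255,45,45,10,cu,"pics/o2.png")
p=np.array([.5915,-.2085]);
cu=[circ(p,.0245,.165),circ(p,.0245,.142),circ(p,.012,.12),circ(p,.012,.055),circ(p,.0155,.055),np.array([[*p,.178],[*p,.055]])]
ud=np.array([-.256,-.967]);vd=np.array([.967,-.256]);c=p-ud*.056
cu.append(np.array([[*(c+ud*a*.09+vd*b*.032),.055] for a,b in((1,1),(1,-1),(-1,-1),(-1,1),(1,1))]))
overlay("side",s,250,120,80,90,8,cu,"pics/o3.png");overlay("top",t,260,175,110,70,7,cu,"pics/o4.png")
E
python3 -c "
import cv2,numpy as np
a=[cv2.imread(f'pics/o{i}.png') for i in (1,2)]
h=max(i.shape[0] for i in a);b=np.zeros((h,sum(i.shape[1] for i in a),3),np.uint8);x=0
for i in a: b[:i.shape[0],x:x+i.shape[1]]=i;x+=i.shape[1]
cv2.imwrite('pics/o12.png',cv2.resize(b,None,fx=.76,fy=.76))"
```

```text
B head (array([ 0.4575, -0.1878,  0.1853]), [np.float64(0.000330613257418576), np.float64(0.000330613257418511)]) base [ 0.4484 -0.1793  0.    ]
C head (array([ 0.649 , -0.3228,  0.1933]), [np.float64(0.0010753545994867965), np.float64(0.0010753545994866857)]) base [ 0.6385 -0.3165  0.    ]
```

View pics/o12.png

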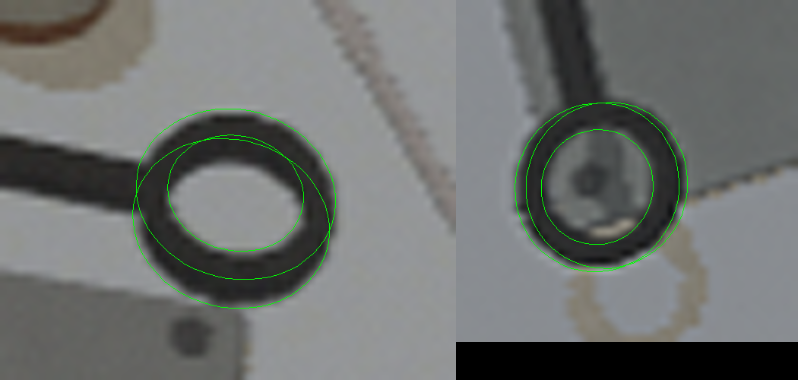

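View pics/o3.png

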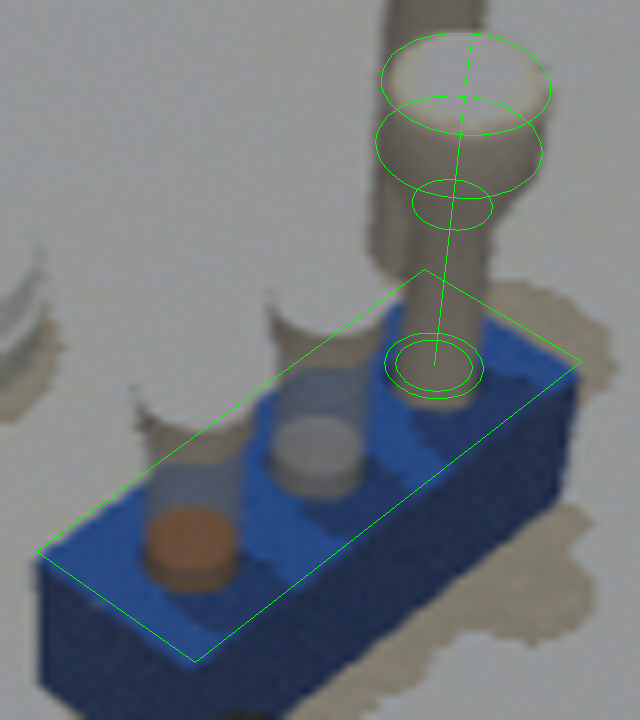

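View pics/o4.png

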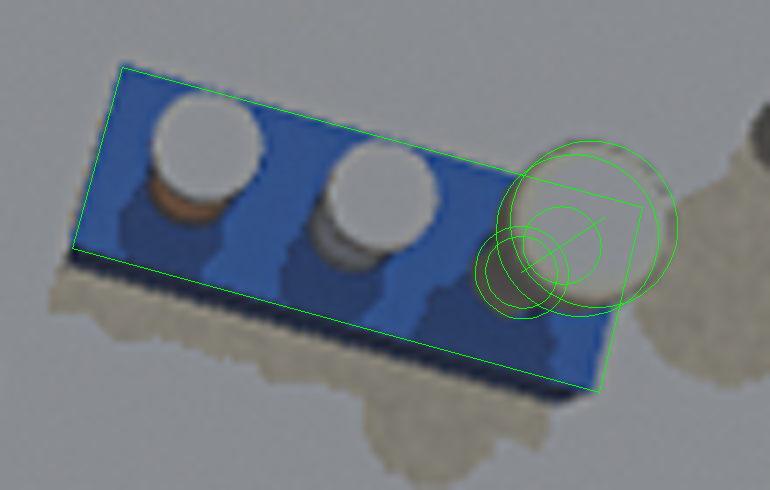

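Call:
servo_tool(
  increments=[
    {"x":0.4,"y":-0.8,"z":0.5,"az":-0.33,"claw":0},
    {"x":0.45,"y":-0.97,"z":0.5,"az":-0.33,"claw":0},
    {"x":0.45,"y":-0.97,"z":0.5,"az":-0.33,"claw":0},
    {"x":0.45,"y":-0.97,"z":0.5,"az":-0.33,"claw":0},
    {"x":0.45,"y":-0.97,"z":0,"az":-0.33,"claw":0},
  ],
  newtons=30,
)

```text
schema error: expected keys claw, x, y, z, ax, ay, az
```

All keys are required.

Call:
servo_tool(
  increments=[
    {"x":0.4,"y":-0.8,"z":0.5,"ax":0,"ay":0,"az":-0.33,"claw":0},
    {"x":0.45,"y":-0.97,"z":0.5,"ax":0,"ay":0,"az":-0.33,"claw":0},
    {"x":0.45,"y":-0.97,"z":0.5,"ax":0,"ay":0,"az":-0.33,"claw":0},
    {"x":0.45,"y":-0.97,"z":0.5,"ax":0,"ay":0,"az":-0.33,"claw":0},
    {"x":0.45,"y":-0.97,"z":0,"ax":0,"ay":0,"az":-0.33,"claw":0},
  ],
  newtons=30,
)

```text
clock: 0.6
tcp_pos: [0.3047, 0.4008, 0.2997]
orientation: [0.001, 0.333, 0.943, 0.001]
wrist_force: [-0.1, -0.6, -0.6]
finger_gap: 0.0855
```

Call:
servo_tool(
  increments=[
    {"x":0.45,"y":-0.97,"z":0,"ax":0,"ay":0,"az":-0.33,"claw":0},
    {"x":0.45,"y":-0.97,"z":0,"ax":0,"ay":0,"az":-0.33,"claw":0},
    {"x":0.45,"y":-0.97,"z":0,"ax":0,"ay":0,"az":-0.33,"claw":0},
    {"x":0.45,"y":-0.97,"z":0,"ax":0,"ay":0,"az":-0.33,"claw":0},
    {"x":0.45,"y":-0.97,"z":0,"ax":0,"ay":0,"az":-0.33,"claw":0},
  ],
)

```text
clock: 1.1
tcp_pos: [0.3603, 0.279, 0.298]
orientation: [-0.0, 0.44, 0.898, -0.0]
wrist_force: [0.5, -0.3, 0.4]
finger_gap: 0.0851
```

Call:
servo_tool(
  increments=[
    {"x":0.45,"y":-0.97,"z":0,"ax":0,"ay":0,"az":-0.33,"claw":0},
    {"x":0.45,"y":-0.97,"z":0,"ax":0,"ay":0,"az":-0.33,"claw":0},
    {"x":0.45,"y":-0.97,"z":0,"ax":0,"ay":0,"az":-0.33,"claw":0},
    {"x":0.45,"y":-0.97,"z":0,"ax":0,"ay":0,"az":-0.33,"claw":0},
    {"x":0.45,"y":-0.97,"z":0,"ax":0,"ay":0,"az":-0.33,"claw":0},
  ],
)

```text
clock: 1.6
tcp_pos: [0.4166, 0.1578, 0.298]
orientation: [-0.0, 0.54, 0.842, -0.0]
wrist_force: [-0.2, 0.4, 0.9]
finger_gap: 0.0857
```

Call:
servo_tool(
  increments=[
    {"x":0.45,"y":-0.97,"z":0,"ax":0,"ay":0,"az":-0.33,"claw":0},
    {"x":0.45,"y":-0.97,"z":0,"ax":0,"ay":0,"az":-0.33,"claw":0},
    {"x":0.45,"y":-0.97,"z":0,"ax":0,"ay":0,"az":-0.33,"claw":0},
    {"x":0.45,"y":-0.97,"z":0,"ax":0,"ay":0,"az":-0.33,"claw":0},
    {"x":0.45,"y":-0.97,"z":0,"ax":0,"ay":0,"az":-0.33,"claw":0},
  ],
)

```text
clock: 2.1
tcp_pos: [0.4728, 0.0365, 0.2979]
orientation: [-0.0, 0.633, 0.774, -0.0]
wrist_force: [-0.9, 0.8, 0.4]
finger_gap: 0.0851
```

Call:
servo_tool(
  increments=[
    {"x":0.45,"y":-0.97,"z":0,"ax":0,"ay":0,"az":-0.33,"claw":0},
    {"x":0.45,"y":-0.97,"z":0,"ax":0,"ay":0,"az":-0.33,"claw":0},
    {"x":0.45,"y":-0.97,"z":0,"ax":0,"ay":0,"az":-0.33,"claw":0},
    {"x":0.45,"y":-0.97,"z":0,"ax":0,"ay":0,"az":-0.33,"claw":0},
    {"x":0.45,"y":-0.97,"z":0,"ax":0,"ay":0,"az":-0.33,"claw":0},
  ],
)

```text
clock: 2.6
tcp_pos: [0.5291, -0.0847, 0.2978]
orientation: [-0.0, 0.718, 0.696, -0.0]
wrist_force: [0.1, 0.2, -0.1]
finger_gap: 0.0855
```

Call:
servo_tool(
  increments=[
    {"x":0.5,"y":-0.97,"z":0,"ax":0,"ay":0,"az":-0.33,"claw":0},
    {"x":0.5,"y":-0.97,"z":0,"ax":0,"ay":0,"az":-0.33,"claw":0},
    {"x":0.5,"y":-0.97,"z":0,"ax":0,"ay":0,"az":-0.33,"claw":0},
    {"x":0.5,"y":-0.97,"z":0,"ax":0,"ay":0,"az":-0.33,"claw":0},
    {"x":0.5,"y":-0.97,"z":0,"ax":0,"ay":0,"az":-0.33,"claw":0},
  ],
)

```text
clock: 3.1
tcp_pos: [0.5917, -0.2059, 0.2977]
orientation: [-0.0, 0.793, 0.609, -0.0]
wrist_force: [-0.5, 0.6, -0.3]
finger_gap: 0.0853
```

Call:
servo_tool(
  increments=[
    {"x":0,"y":0,"z":-0.5,"ax":0,"ay":0,"az":0,"claw":0},
    {"x":0,"y":0,"z":-0.7,"ax":0,"ay":0,"az":0,"claw":0},
    {"x":0,"y":0,"z":-0.4,"ax":0,"ay":0,"az":0,"claw":0},
    {"x":0,"y":0,"z":0,"ax":0,"ay":0,"az":0,"claw":0},
  ],
)

```text
clock: 3.5
tcp_pos: [0.5905, -0.2044, 0.2562]
orientation: [-0.002, 0.793, 0.61, -0.001]
wrist_force: [-0.5, -0.1, 0.2]
finger_gap: 0.0856
```

```bash
python3 - <<'E'
from h import *
for n in("side","top"):
    im=env.read_camera(n)[:,:,::-1]
    cv2.imwrite(f"pics/{n}1.png",im)
s=cv2.imread("pics/side1.png");t=cv2.imread("pics/top1.png")
st=env.get_state();print(st["tcp_pos"],st["orientation"],st["wrist_force"])
cv2.imwrite("pics/a1.png",cv2.resize(s[70:220,210:410],None,fx=4,fy=4))
cv2.imwrite("pics/a2.png",cv2.resize(t[130:280,260:460],None,fx=4,fy=4))
E
```

```text
[ 0.59136134 -0.20468704  0.25847345] [-1.31632803e-04  7.92519031e-01  6.09847164e-01 -6.59901256e-05] [ 0.39979865  0.51373846 -0.30221922]
```

View pics/a1.png

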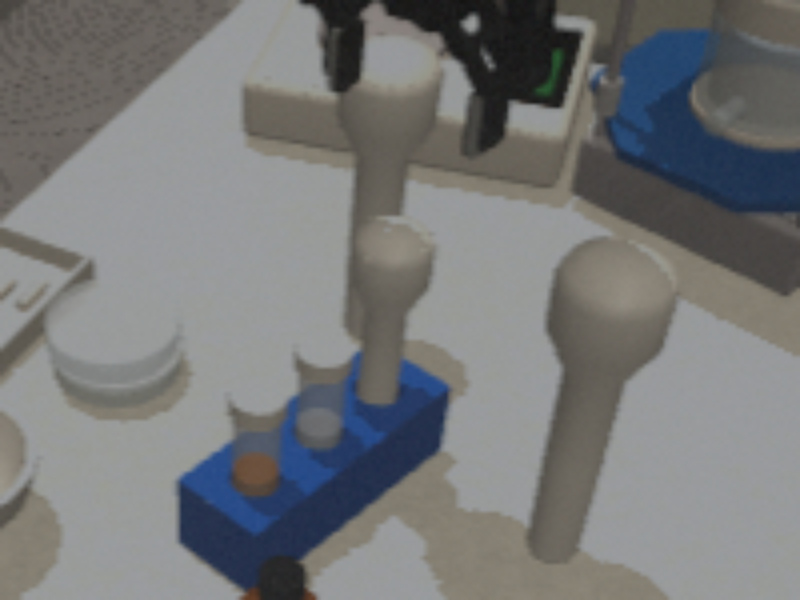

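View pics/a2.png

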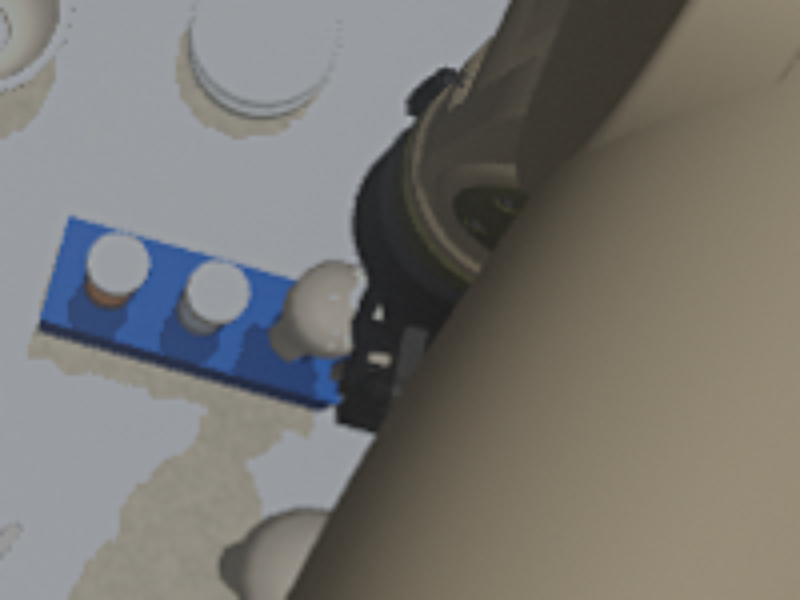

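Call:
servo_tool(
  increments=[
    {"x":0,"y":-0.11,"z":-0.6,"ax":0,"ay":0,"az":0,"claw":0},
    {"x":0,"y":0,"z":-0.9,"ax":0,"ay":0,"az":0,"claw":0},
    {"x":0,"y":0,"z":-0.9,"ax":0,"ay":0,"az":0,"claw":0},
    {"x":0,"y":0,"z":-0.8,"ax":0,"ay":0,"az":0,"claw":0},
    {"x":0,"y":0,"z":-0.5,"ax":0,"ay":0,"az":0,"claw":0},
  ],
)

```text
clock: 4.1
tcp_pos: [0.5914, -0.2073, 0.1653]
orientation: [-0.0, 0.792, 0.61, -0.0]
wrist_force: [-0.1, 0.4, -0.1]
finger_gap: 0.0855
```

Call:
servo_tool(
  increments=[
    {"x":0,"y":0,"z":-0.4,"ax":0,"ay":0,"az":0,"claw":0},
    {"x":0,"y":0,"z":-0.2,"ax":0,"ay":0,"az":0,"claw":0},
    {"x":0,"y":0,"z":0,"ax":0,"ay":0,"az":0,"claw":0},
    {"x":0,"y":0,"z":0,"ax":0,"ay":0,"az":0,"claw":0},
  ],
)

```text
clock: 4.5
tcp_pos: [0.592, -0.2079, 0.1517]
orientation: [0.001, 0.793, 0.61, 0.0]
wrist_force: [0.5, 0.3, -0.2]
finger_gap: 0.0854
```

```bash
python3 - <<'E'
from h import *
s=env.read_camera("side")[:,:,::-1]
st=env.get_state();print(st["tcp_pos"],st["wrist_force"])
cv2.imwrite("pics/b1.png",cv2.resize(s[90:220,230:390],None,fx=5,fy=5)[:600])
E
```

```text
[ 0.59204511 -0.20792693  0.15182049] [ 0.49355461  0.60012497 -0.05414688]
```

View pics/b1.png

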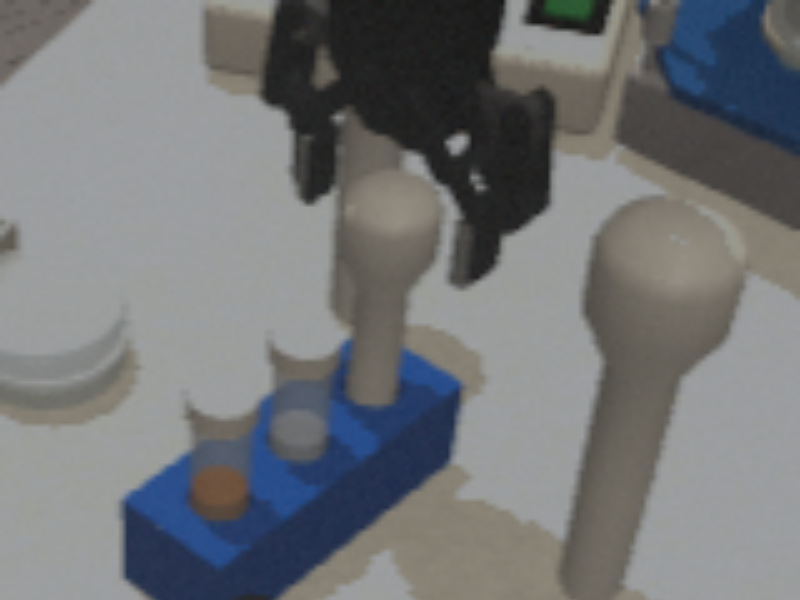

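Call:
servo_tool(
  increments=[
    {"x":0,"y":0,"z":0,"ax":0,"ay":0,"az":0,"claw":0.3},
    {"x":0,"y":0,"z":0,"ax":0,"ay":0,"az":0,"claw":0.38},
    {"x":0,"y":0,"z":0,"ax":0,"ay":0,"az":0,"claw":0.42},
    {"x":0,"y":0,"z":0,"ax":0,"ay":0,"az":0,"claw":0.5},
    {"x":0,"y":0,"z":0,"ax":0,"ay":0,"az":0,"claw":0.7},
  ],
  newtons=35,
)

```text
clock: 5.05
tcp_pos: [0.5916, -0.2077, 0.1514]
orientation: [0.0, 0.793, 0.61, 0.0]
wrist_force: [-0.5, 0.7, 4.4]
finger_gap: 0.0479
```

Call:
servo_tool(
  increments=[
    {"x":0,"y":0,"z":0,"ax":0,"ay":0,"az":0,"claw":0.7},
    {"x":0,"y":0,"z":0,"ax":0,"ay":0,"az":0,"claw":0.7},
    {"x":0,"y":0,"z":0,"ax":0,"ay":0,"az":0,"claw":0.7},
  ],
)

```text
clock: 5.35
tcp_pos: [0.5916, -0.2077, 0.1514]
orientation: [0.0, 0.793, 0.61, 0.0]
wrist_force: [-2.5, 0.7, 5.5]
finger_gap: 0.0477
```

Call:
servo_tool(
  increments=[
    {"x":0,"y":0,"z":0.2,"ax":0,"ay":0,"az":0,"claw":0.7},
    {"x":0,"y":0,"z":0.2,"ax":0,"ay":0,"az":0,"claw":0.7},
    {"x":0,"y":0,"z":0.2,"ax":0,"ay":0,"az":0,"claw":0.7},
    {"x":0,"y":0,"z":0.2,"ax":0,"ay":0,"az":0,"claw":0.7},
    {"x":0,"y":0,"z":0.2,"ax":0,"ay":0,"az":0,"claw":0.7},
  ],
  newtons=40,
)

```text
clock: 5.85
tcp_pos: [0.5915, -0.2077, 0.176]
orientation: [-0.0, 0.793, 0.61, -0.0]
wrist_force: [-0.2, 1.1, -3.9]
finger_gap: 0.0478
```

Call:
servo_tool(
  increments=[
    {"x":0,"y":0,"z":0.4,"ax":0,"ay":0,"az":0,"claw":0.7},
    {"x":0,"y":0,"z":0.4,"ax":0,"ay":0,"az":0,"claw":0.7},
    {"x":0,"y":0,"z":0.4,"ax":0,"ay":0,"az":0,"claw":0.7},
    {"x":0,"y":0,"z":0.4,"ax":0,"ay":0,"az":0,"claw":0.7},
    {"x":0,"y":0,"z":0.4,"ax":0,"ay":0,"az":0,"claw":0.7},
  ],
)

```text
clock: 6.35
tcp_pos: [0.5916, -0.2077, 0.227]
orientation: [0.0, 0.793, 0.61, 0.0]
wrist_force: [0.7, 0.8, -4.4]
finger_gap: 0.0473
```

Call:
servo_tool(
  increments=[
    {"x":0,"y":0,"z":0.7,"ax":0,"ay":0,"az":0,"claw":0.7},
    {"x":0,"y":0,"z":0.7,"ax":0,"ay":0,"az":0,"claw":0.7},
    {"x":0,"y":0,"z":0.7,"ax":0,"ay":0,"az":0,"claw":0.7},
    {"x":0,"y":0,"z":0.7,"ax":0,"ay":0,"az":0,"claw":0.7},
    {"x":0,"y":0,"z":0.4,"ax":0,"ay":0,"az":0,"claw":0.7},
  ],
)

```text
clock: 6.85
tcp_pos: [0.5919, -0.2078, 0.3081]
orientation: [0.001, 0.793, 0.61, 0.001]
wrist_force: [0.2, -0.3, -3.5]
finger_gap: 0.0473
```

Call:
servo_tool(
  increments=[
    {"x":0,"y":0,"z":0.4,"ax":0,"ay":0,"az":0,"claw":0.7},
    {"x":0,"y":0,"z":0,"ax":0,"ay":0,"az":0,"claw":0.7},
    {"x":0,"y":0,"z":0,"ax":0,"ay":0,"az":0,"claw":0.7},
  ],
)

```text
clock: 7.15
tcp_pos: [0.5914, -0.2077, 0.3154]
orientation: [-0.0, 0.793, 0.61, -0.0]
wrist_force: [-0.1, 0.1, -4.2]
finger_gap: 0.0475
```

```bash
python3 - <<'E'
from h import *
s=env.read_camera("side")[:,:,::-1]
cv2.imwrite("pics/side2.png",s)
st=env.get_state();print(st["clock"],st["tcp_pos"],st["wrist_force"],st["ft_torque"],st["finger_gap"])
cv2.imwrite("pics/c1.png",cv2.resize(s[30:220,230:430],None,fx=3.1,fy=3.1))
E
```

```text
7.2 [ 0.59127804 -0.20754498  0.31494794] [-0.81402784 -0.34180849 -4.48365312] [-0.01915513  0.00135971 -0.0141292 ] 0.04733341013094287
```

View pics/c1.png

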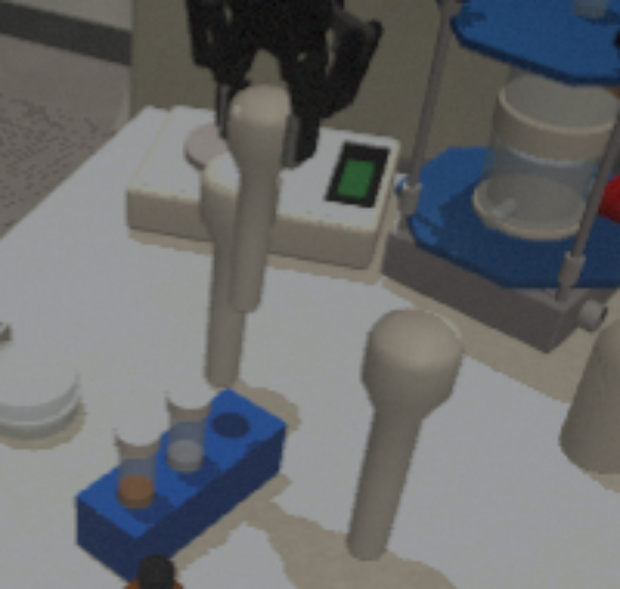

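Call:
servo_tool(
  increments=[
    {"x":-0.2,"y":0.5,"z":0.4,"ax":0,"ay":0,"az":0,"claw":0.7},
    {"x":-0.4,"y":0.9,"z":0,"ax":0,"ay":0,"az":0,"claw":0.7},
    {"x":-0.4,"y":0.9,"z":0,"ax":0,"ay":0,"az":0,"claw":0.7},
    {"x":-0.4,"y":0.9,"z":0,"ax":0,"ay":0,"az":0,"claw":0.7},
    {"x":-0.4,"y":0.9,"z":0,"ax":0,"ay":0,"az":0,"claw":0.7},
  ],
)

```text
clock: 7.7
tcp_pos: [0.5453, -0.1034, 0.3261]
orientation: [-0.0, 0.793, 0.61, 0.0]
wrist_force: [0.7, 0.5, -4.3]
finger_gap: 0.0476
```

Call:
servo_tool(
  increments=[
    {"x":-0.4,"y":0.9,"z":0,"ax":0,"ay":0,"az":0,"claw":0.7},
    {"x":-0.4,"y":0.9,"z":0,"ax":0,"ay":0,"az":0,"claw":0.7},
    {"x":-0.4,"y":0.9,"z":0,"ax":0,"ay":0,"az":0,"claw":0.7},
    {"x":-0.4,"y":0.9,"z":0,"ax":0,"ay":0,"az":0,"claw":0.7},
    {"x":-0.4,"y":0.9,"z":0,"ax":0,"ay":0,"az":0,"claw":0.7},
  ],
)

```text
clock: 8.2
tcp_pos: [0.4951, 0.009, 0.3262]
orientation: [-0.0, 0.792, 0.61, 0.0]
wrist_force: [0.4, 0.2, -3.4]
finger_gap: 0.0475
```

Call:
servo_tool(
  increments=[
    {"x":-0.4,"y":0.9,"z":0,"ax":0,"ay":0,"az":0,"claw":0.7},
    {"x":-0.4,"y":0.9,"z":0,"ax":0,"ay":0,"az":0,"claw":0.7},
    {"x":-0.4,"y":0.9,"z":0,"ax":0,"ay":0,"az":0,"claw":0.7},
    {"x":-0.4,"y":0.9,"z":0,"ax":0,"ay":0,"az":0,"claw":0.7},
    {"x":-0.3,"y":0.5,"z":0,"ax":0,"ay":0,"az":0,"claw":0.7},
  ],
)

```text
clock: 8.7
tcp_pos: [0.4473, 0.1116, 0.3262]
orientation: [-0.0, 0.792, 0.61, 0.0]
wrist_force: [0.2, 0.5, -4.4]
finger_gap: 0.0474
```

Call:
servo_tool(
  increments=[
    {"x":-0.2,"y":0.3,"z":0,"ax":0,"ay":0,"az":0,"claw":0.7},
    {"x":0,"y":0,"z":0,"ax":0,"ay":0,"az":0,"claw":0.7},
    {"x":0,"y":0,"z":0,"ax":0,"ay":0,"az":0,"claw":0.7},
    {"x":0,"y":0,"z":0,"ax":0,"ay":0,"az":0,"claw":0.7},
  ],
)

```text
clock: 9.1
tcp_pos: [0.4444, 0.1167, 0.3258]
orientation: [0.0, 0.793, 0.609, -0.0]
wrist_force: [1.0, -0.1, -3.6]
finger_gap: 0.0471
```

```bash
python3 - <<'E'
from h import *
for n in("side","top"):
    im=env.read_camera(n)[:,:,::-1]
    cv2.imwrite(f"pics/{n}3.png",im)
s=cv2.imread("pics/side3.png");t=cv2.imread("pics/top3.png")
st=env.get_state();print(st["tcp_pos"],st["orientation"],st["wrist_force"],st["finger_gap"])
cv2.imwrite("pics/d1.png",cv2.resize(s[180:300,240:390],None,fx=5,fy=5))
cv2.imwrite("pics/d2.png",cv2.resize(t[220:320,120:260],None,fx=5.5,fy=5.5))
E
```

```text
[0.44439285 0.11664897 0.3256609 ] [ 4.24259491e-05  7.92993102e-01  6.09230599e-01 -1.25021363e-04] [-0.80477569 -0.2612912  -4.61235395] 0.04775725634483358
```

View pics/d1.png

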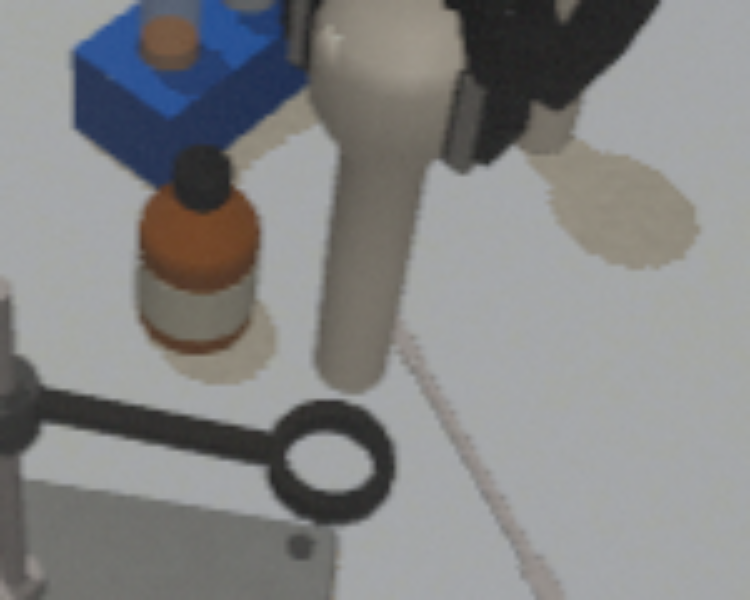

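View pics/d2.png

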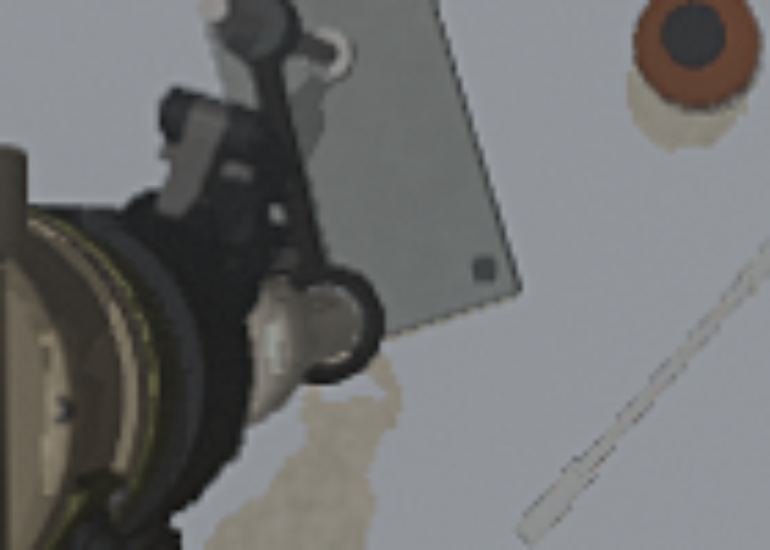

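```bash
python3 - <<'E'
from h import *
s=cv2.imread("pics/side3.png");t=cv2.imread("pics/top3.png")
p=np.array([.4444,.1167]);h=.3257+.002
e=h-.1435
cu=[circ(p,.0245,h+.0115),circ(p,.0245,h-.0115),circ(p,.013,e+.11),circ(p,.012,e+.005),circ(p,.0075,e),np.array([[*p,e],[*p,h]])]
# silhouettes
ring=np.array([.4422,.1276]);zt=.1477
cu+=[circ(ring,.022,zt),circ(ring,.015,zt)]
overlay("side",s,270,175,100,115,5,cu,"pics/e1.png");overlay("top",t,160,255,45,45,10,cu,"pics/e2.png")
a=cv2.imread("pics/e1.png");b=cv2.imread("pics/e2.png");H=max(a.shape[0],b.shape[0]);o=np.zeros((H,a.shape[1]+b.shape[1],3),np.uint8)
o[:a.shape[0],:a.shape[1]]=a;o[:b.shape[0],a.shape[1]:]=b;cv2.imwrite("pics/e.png",cv2.resize(o,None,fx=.84,fy=.84))
E
```

```text
(no output)
```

View pics/e.png

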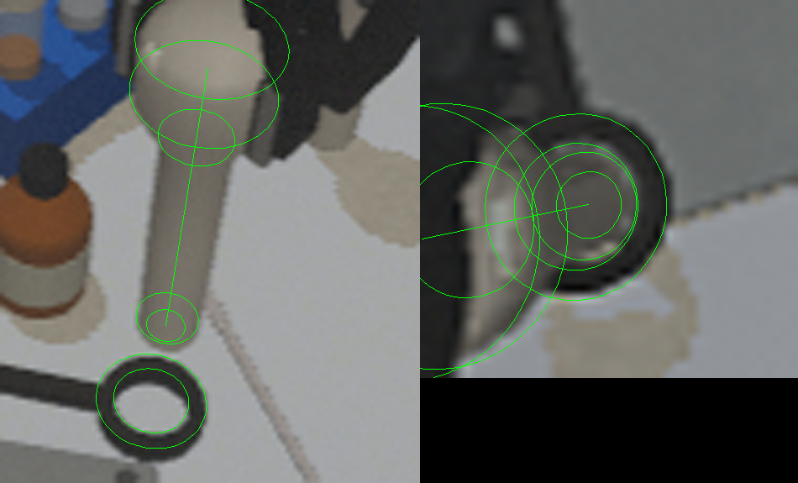

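Call:
servo_tool(
  increments=[
    {"x":-0.07,"y":0.42,"z":0,"ax":0,"ay":0,"az":0,"claw":0.7},
    {"x":0,"y":0,"z":-0.3,"ax":0,"ay":0,"az":0,"claw":0.7},
    {"x":0,"y":0,"z":-0.4,"ax":0,"ay":0,"az":0,"claw":0.7},
    {"x":0,"y":0,"z":-0.3,"ax":0,"ay":0,"az":0,"claw":0.7},
    {"x":0,"y":0,"z":0,"ax":0,"ay":0,"az":0,"claw":0.7},
  ],
)

```text
clock: 9.7
tcp_pos: [0.4413, 0.1277, 0.299]
orientation: [-0.001, 0.793, 0.61, -0.001]
wrist_force: [0.2, 0.4, -4.7]
finger_gap: 0.0473
```

Call:
servo_tool(
  increments=[
    {"x":0,"y":0,"z":0,"ax":0,"ay":0,"az":0,"claw":0.7},
    {"x":0,"y":0,"z":0,"ax":0,"ay":0,"az":0,"claw":0.7},
    {"x":0,"y":0,"z":0,"ax":0,"ay":0,"az":0,"claw":0.7},
  ],
)

```text
clock: 10.0
tcp_pos: [0.4425, 0.1278, 0.3012]
orientation: [0.0, 0.793, 0.61, 0.0]
wrist_force: [-0.4, 0.1, -4.0]
finger_gap: 0.0471
```

```bash
cat > look.py <<'E'
from h import *
import sys
k=sys.argv[1]
for n in("side","top"):
    cv2.imwrite(f"pics/{n}{k}.png",env.read_camera(n)[:,:,::-1])
s=cv2.imread(f"pics/side{k}.png");t=cv2.imread(f"pics/top{k}.png")
st=env.get_state();print(st["clock"],st["tcp_pos"],st["orientation"],st["wrist_force"],st["ft_torque"],st["finger_gap"])
p=st["tcp_pos"][:2];h=st["tcp_pos"][2]+.002
e=h-.1435
cu=[circ(p,.013,e+.11),circ(p,.012,e+.005),circ(p,.0075,e),np.array([[*p,e],[*p,h]])]
for m,c in(("raw",[]),("ov",cu)):
    overlay("side",s,270,195,70,100,6,c,"pics/e1.png");overlay("top",t,155,255,45,45,10,c,"pics/e2.png")
    a=cv2.imread("pics/e1.png");b=cv2.imread("pics/e2.png");H=max(a.shape[0],b.shape[0]);o=np.zeros((H,a.shape[1]+b.shape[1],3),np.uint8)
    o[:a.shape[0],:a.shape[1]]=a;o[:b.shape[0],a.shape[1]:]=b;cv2.imwrite(f"pics/{m}{k}.png",cv2.resize(o,None,fx=.9,fy=.9))
E
python3 look.py 4
```

```text
10.1 [0.44245695 0.12782293 0.30117536] [2.37175935e-04 7.92619572e-01 6.09716367e-01 3.30359826e-04] [-0.78177578  0.50374583 -3.77446386] [-0.05208128 -0.00319102 -0.01156235] 0.048027494605909146
```

View pics/raw4.png

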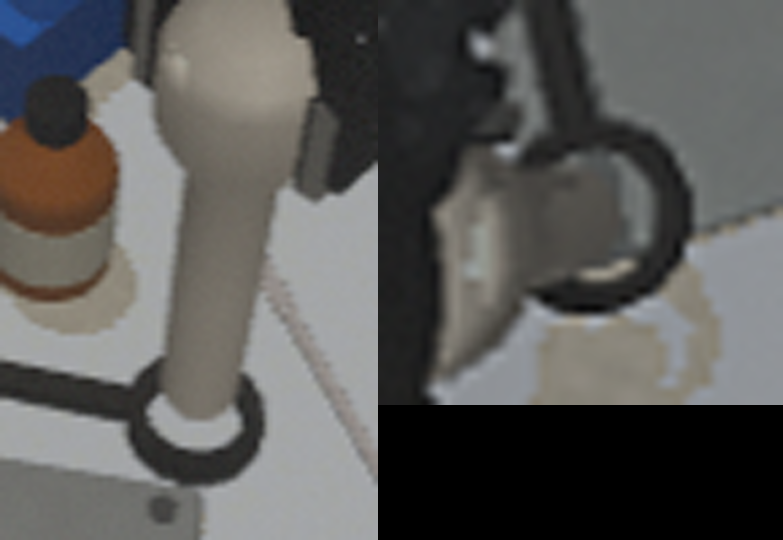

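View pics/ov4.png

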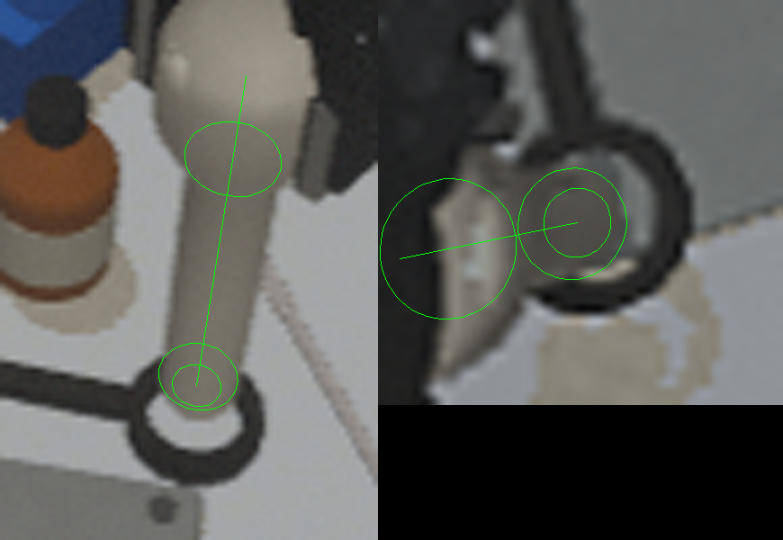

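```bash
cat > fit.py <<'E'
from h import *
from scipy.optimize import minimize
SS=8
def fillhull(m,pts,x,y,val,hull=True):
    q=((pts-[x,y]+.5)*SS-.5).astype(np.float32)
    if hull:q=cv2.convexHull(q)
    cv2.fillConvexPoly(m,np.round(q).astype(np.int32),val)
def ringmask(n,c,zt,off,box):
    x,y,w,h=box;m=np.zeros((h*SS,w*SS),np.uint8)
    a=proj(n,circ(c,.022,zt))+off;b=proj(n,circ(c,.022,zt-.012))+off
    fillhull(m,np.r_[a,b],x,y,1)
    i1=np.zeros_like(m);fillhull(i1,proj(n,circ(c,.015,zt))+off,x,y,1)
    i2=np.zeros_like(m);fillhull(i2,proj(n,circ(c,.015,zt-.012))+off,x,y,1)
    m[(i1&i2)>0]=0
    return cv2.resize(m.astype(np.float32),(w,h),interpolation=cv2.INTER_AREA)
def pmask(n,p,e,off,box,top=.06):
    x,y,w,h=box;m=np.zeros((h*SS,w*SS),np.uint8)
    pts=np.vstack([proj(n,circ(p,r,e+z)) for r,z in((.0075,0),(.0105,.0015),(.012,.005),(.0123,top))])+off
    fillhull(m,pts,x,y,1);return cv2.resize(m.astype(np.float32),(w,h),interpolation=cv2.INTER_AREA)
def fit(model,im,box,wt):
    x,y,w,h=box;g=im[y:y+h,x:x+w].mean(2)
    def cost(o):
        m=model(o);A=np.c_[m[wt],np.ones(wt.sum())];s,r,_,_=np.linalg.lstsq(A,g[wt],rcond=None);return r[0]/wt.sum()
    best=min(((cost(np.array([a,b])),a,b) for a in np.arange(-3,3.1,.5) for b in np.arange(-3,3.1,.5)))
    r=minimize(cost,best[1:],method="Nelder-Mead",options=dict(initial_simplex=np.array(best[1:])+np.array([[0,0],[.4,0],[0,.4]]),xatol=.03));return r.x,r.fun**.5
E
python3 - <<'E'
from fit import *
s=cv2.imread("pics/side0.png");t=cv2.imread("pics/top0.png");ring=(.4422,.1276);zt=.1477
box=(290,255,34,34);wt=np.ones((34,34),bool);wt[:,:9]=False
print("ring side",fit(lambda o:ringmask("side",ring,zt,o,box),s,box,wt))
box=(164,262,30,30);wt=np.ones((30,30),bool);wt[:8]=False
print("ring top",fit(lambda o:ringmask("top",ring,zt,o,box),t,box,wt))
s=cv2.imread("pics/side3.png")
p=(.44439,.11665);e=.32566+.002-.1435
q=proj("side",[[*p,e],[*p,e+.05]]);print(q)
box=(295,220,34,37);wt=np.ones((37,34),bool);wt[:,22:]=False
yy,xx=np.mgrid[:37,:34]
wt=(np.abs(xx+295-np.interp(yy+220,[q[1,1],q[0,1]],[q[1,0],q[0,0]]))<11)
print("pest side",fit(lambda o:pmask("side",p,e,o,box),s,box,wt))
E
```

```text
ring side (array([0.08320923, 0.13137512]), np.float64(16.13877990569966))
ring top (array([-0.1081604 , -0.66856689]), np.float64(22.30361235320453))
[[309.04239863 251.99141138]
 [312.11450253 233.11137889]]
pest side (array([ 0.96875 , -3.559375]), np.float64(15.653984882068329))
```

Call:
servo_tool(
  increments=[
    {"x":0,"y":0,"z":-0.1,"ax":0,"ay":0,"az":0,"claw":0.7},
    {"x":0,"y":0,"z":-0.1,"ax":0,"ay":0,"az":0,"claw":0.7},
    {"x":0,"y":0,"z":-0.1,"ax":0,"ay":0,"az":0,"claw":0.7},
    {"x":0,"y":0,"z":-0.1,"ax":0,"ay":0,"az":0,"claw":0.7},
    {"x":0,"y":0,"z":0,"ax":0,"ay":0,"az":0,"claw":0.7},
  ],
)

```text
clock: 10.6
tcp_pos: [0.442, 0.1278, 0.2903]
orientation: [-0.0, 0.793, 0.61, -0.0]
wrist_force: [-0.1, -0.6, -3.6]
finger_gap: 0.0474
```

Call:
servo_tool(
  increments=[
    {"x":0,"y":0,"z":-0.07,"ax":0,"ay":0,"az":0,"claw":0.7},
    {"x":0,"y":0,"z":-0.07,"ax":0,"ay":0,"az":0,"claw":0.7},
    {"x":0,"y":0,"z":0,"ax":0,"ay":0,"az":0,"claw":0.7},
  ],
)

```text
clock: 10.9
tcp_pos: [0.4421, 0.1278, 0.287]
orientation: [-0.0, 0.793, 0.61, -0.0]
wrist_force: [0.1, 0.4, -4.0]
finger_gap: 0.0474
```

```bash
python3 look.py 5
```

```text
11.0 [0.44223504 0.12780368 0.28730051] [ 4.50949628e-05  7.92607048e-01  6.09732782e-01 -2.31534650e-06] [-0.67665965 -0.27600623 -3.65465275] [ 0.01846255 -0.01169501 -0.0260679 ] 0.04747997107360262
```

View pics/raw5.png

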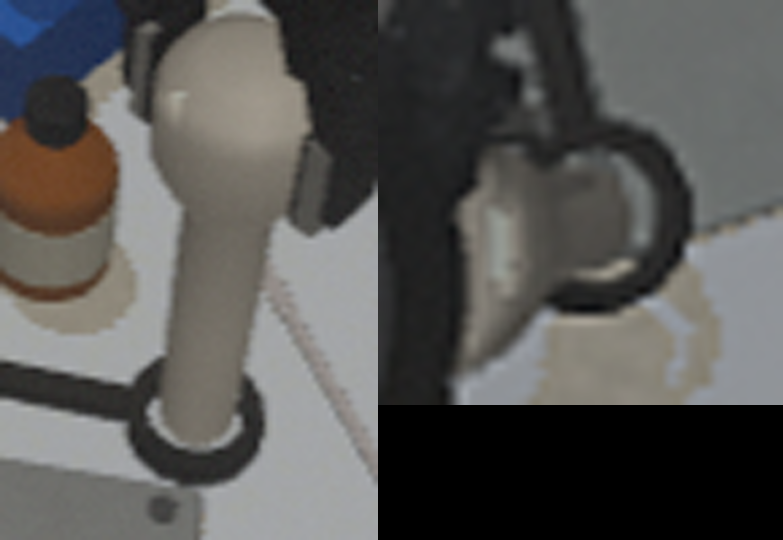

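Call:
servo_tool(
  increments=[
    {"x":0.04,"y":-0.04,"z":0,"ax":0,"ay":0,"az":0,"claw":0.7},
    {"x":0,"y":0,"z":-0.06,"ax":0,"ay":0,"az":0,"claw":0.7},
    {"x":0,"y":0,"z":-0.06,"ax":0,"ay":0,"az":0,"claw":0.7},
    {"x":0,"y":0,"z":0,"ax":0,"ay":0,"az":0,"claw":0.7},
  ],
)

```text
clock: 11.4
tcp_pos: [0.4431, 0.1268, 0.284]
orientation: [-0.0, 0.793, 0.61, -0.0]
wrist_force: [0.1, 0.1, -4.2]
finger_gap: 0.0476
```

Call:
servo_tool(
  increments=[
    {"x":0,"y":0,"z":-0.06,"ax":0,"ay":0,"az":0,"claw":0.7},
    {"x":0,"y":0,"z":-0.06,"ax":0,"ay":0,"az":0,"claw":0.7},
    {"x":0,"y":0,"z":0,"ax":0,"ay":0,"az":0,"claw":0.7},
  ],
)

```text
clock: 11.7
tcp_pos: [0.4431, 0.1268, 0.281]
orientation: [-0.0, 0.793, 0.61, -0.0]
wrist_force: [0.8, 0.5, -4.2]
finger_gap: 0.0474
```

Call:
servo_tool(
  increments=[
    {"x":0,"y":0,"z":-0.06,"ax":0,"ay":0,"az":0,"claw":0.7},
    {"x":0,"y":0,"z":-0.06,"ax":0,"ay":0,"az":0,"claw":0.7},
    {"x":0,"y":0,"z":-0.06,"ax":0,"ay":0,"az":0,"claw":0.7},
    {"x":0,"y":0,"z":-0.06,"ax":0,"ay":0,"az":0,"claw":0.7},
  ],
)

```text
clock: 12.1
tcp_pos: [0.4432, 0.1269, 0.2752]
orientation: [0.0, 0.793, 0.61, -0.0]
wrist_force: [-0.3, -0.6, -4.4]
finger_gap: 0.0475
```

```bash
python3 look.py 6
```

```text
12.2 [0.44309904 0.12682302 0.2750482 ] [-8.84390421e-05  7.92595767e-01  6.09747418e-01 -1.66240965e-04] [ 0.71655048 -0.42593428 -3.98596755] [-0.01463113 -0.01219531  0.01625769] 0.04760919156055246
```

View pics/raw6.png

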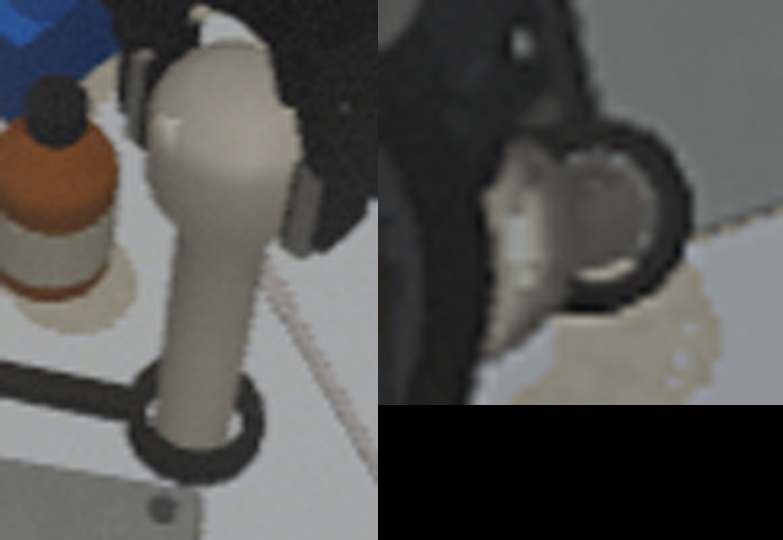

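Call:
servo_tool(
  increments=[
    {"x":0.01,"y":0.01,"z":-0.12,"ax":0,"ay":0,"az":0,"claw":0.7},
    {"x":0,"y":0,"z":-0.16,"ax":0,"ay":0,"az":0,"claw":0.7},
    {"x":0,"y":0,"z":-0.16,"ax":0,"ay":0,"az":0,"claw":0.7},
    {"x":0,"y":0,"z":-0.16,"ax":0,"ay":0,"az":0,"claw":0.7},
    {"x":0,"y":0,"z":-0.16,"ax":0,"ay":0,"az":0,"claw":0.7},
  ],
)

```text
clock: 12.7
tcp_pos: [0.4434, 0.1271, 0.2558]
orientation: [-0.0, 0.793, 0.61, -0.0]
wrist_force: [0.6, 0.2, -3.4]
finger_gap: 0.0474
```

Call:
servo_tool(
  increments=[
    {"x":0,"y":0,"z":-0.16,"ax":0,"ay":0,"az":0,"claw":0.7},
    {"x":0,"y":0,"z":-0.16,"ax":0,"ay":0,"az":0,"claw":0.7},
    {"x":0,"y":0,"z":-0.16,"ax":0,"ay":0,"az":0,"claw":0.7},
    {"x":0,"y":0,"z":-0.16,"ax":0,"ay":0,"az":0,"claw":0.7},
    {"x":0,"y":0,"z":-0.16,"ax":0,"ay":0,"az":0,"claw":0.7},
  ],
)

```text
clock: 13.2
tcp_pos: [0.4435, 0.1271, 0.236]
orientation: [0.0, 0.793, 0.61, 0.0]
wrist_force: [0.3, 0.5, -3.5]
finger_gap: 0.0476
```

Call:
servo_tool(
  increments=[
    {"x":0,"y":0,"z":-0.16,"ax":0,"ay":0,"az":0,"claw":0.7},
    {"x":0,"y":0,"z":-0.16,"ax":0,"ay":0,"az":0,"claw":0.7},
    {"x":0,"y":0,"z":-0.16,"ax":0,"ay":0,"az":0,"claw":0.7},
    {"x":0,"y":0,"z":-0.16,"ax":0,"ay":0,"az":0,"claw":0.7},
    {"x":0,"y":0,"z":-0.16,"ax":0,"ay":0,"az":0,"claw":0.7},
  ],
)

```text
clock: 13.7
tcp_pos: [0.4435, 0.1271, 0.216]
orientation: [0.0, 0.793, 0.61, 0.0]
wrist_force: [-0.8, 0.3, -3.3]
finger_gap: 0.0474
```

Call:
servo_tool(
  increments=[
    {"x":0,"y":0,"z":-0.16,"ax":0,"ay":0,"az":0,"claw":0.7},
    {"x":0,"y":0,"z":-0.16,"ax":0,"ay":0,"az":0,"claw":0.7},
    {"x":0,"y":0,"z":-0.16,"ax":0,"ay":0,"az":0,"claw":0.7},
    {"x":0,"y":0,"z":-0.16,"ax":0,"ay":0,"az":0,"claw":0.7},
    {"x":0,"y":0,"z":-0.16,"ax":0,"ay":0,"az":0,"claw":0.7},
  ],
)

```text
clock: 14.2
tcp_pos: [0.4435, 0.1271, 0.196]
orientation: [0.0, 0.793, 0.61, 0.0]
wrist_force: [-0.4, -0.1, -3.6]
finger_gap: 0.0473
```

```bash
python3 look.py 7
```

```text
14.3 [0.44308509 0.12705008 0.19565627] [-2.50891419e-04  7.92585974e-01  6.09759960e-01 -4.49212974e-04] [-0.21154775  0.19513429 -4.23610616] [-0.02654971  0.0383774  -0.0033328 ] 0.047466466523398775
```

View pics/raw7.png

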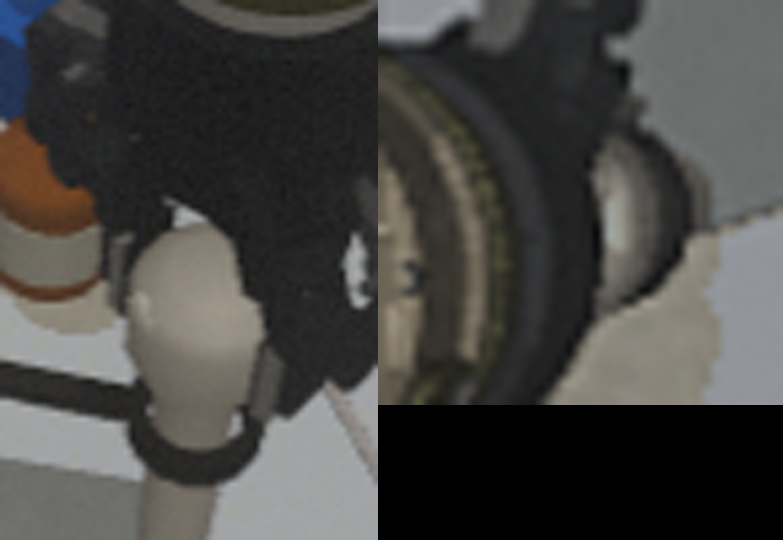

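Free so far. The last stretch goes in small felt steps.

Call:
servo_tool(
  increments=[
    {"x":0,"y":0,"z":-0.08,"ax":0,"ay":0,"az":0,"claw":0.7},
    {"x":0,"y":0,"z":-0.08,"ax":0,"ay":0,"az":0,"claw":0.7},
    {"x":0,"y":0,"z":-0.08,"ax":0,"ay":0,"az":0,"claw":0.7},
    {"x":0,"y":0,"z":-0.08,"ax":0,"ay":0,"az":0,"claw":0.7},
    {"x":0,"y":0,"z":-0.08,"ax":0,"ay":0,"az":0,"claw":0.7},
  ],
)

```text
clock: 14.8
tcp_pos: [0.4435, 0.1271, 0.1862]
orientation: [0.0, 0.793, 0.61, 0.0]
wrist_force: [0.0, 0.0, -4.0]
finger_gap: 0.0475
```

Call:
servo_tool(
  increments=[
    {"x":0,"y":0,"z":-0.06,"ax":0,"ay":0,"az":0,"claw":0.7},
    {"x":0,"y":0,"z":-0.06,"ax":0,"ay":0,"az":0,"claw":0.7},
    {"x":0,"y":0,"z":-0.04,"ax":0,"ay":0,"az":0,"claw":0.7},
  ],
)

```text
clock: 15.1
tcp_pos: [0.4434, 0.1271, 0.1822]
orientation: [0.0, 0.793, 0.61, -0.0]
wrist_force: [0.2, 0.5, -3.9]
finger_gap: 0.0471
```

Call:
servo_tool(
  increments=[
    {"x":0,"y":0,"z":-0.04,"ax":0,"ay":0,"az":0,"claw":0.7},
    {"x":0,"y":0,"z":-0.04,"ax":0,"ay":0,"az":0,"claw":0.7},
  ],
)

```text
clock: 15.3
tcp_pos: [0.4435, 0.1271, 0.1803]
orientation: [0.0, 0.793, 0.61, 0.0]
wrist_force: [-0.4, -0.3, -4.1]
finger_gap: 0.0471
```

Call:
servo_tool(
  increments=[
    {"x":0,"y":0,"z":-0.04,"ax":0,"ay":0,"az":0,"claw":0.7},
    {"x":0,"y":0,"z":-0.04,"ax":0,"ay":0,"az":0,"claw":0.7},
  ],
)

```text
clock: 15.5
tcp_pos: [0.4434, 0.127, 0.1784]
orientation: [0.0, 0.793, 0.61, -0.0]
wrist_force: [-1.5, -1.2, 0.0]
finger_gap: 0.0476
```

Call:
servo_tool(
  increments=[
    {"x":0,"y":0,"z":-0.03,"ax":0,"ay":0,"az":0,"claw":0.7},
    {"x":0,"y":0,"z":0,"ax":0,"ay":0,"az":0,"claw":0.7},
  ],
)

```text
clock: 15.7
tcp_pos: [0.4432, 0.127, 0.1778]
orientation: [0.0, 0.793, 0.61, -0.0]
wrist_force: [-2.9, -0.7, 1.3]
finger_gap: 0.0475
```

Call:
servo_tool(
  increments=[
    {"x":-0.03,"y":-0.01,"z":0,"ax":0,"ay":0,"az":0,"claw":0.7},
    {"x":0,"y":0,"z":0,"ax":0,"ay":0,"az":0,"claw":0.7},
  ],
)

```text
clock: 15.9
tcp_pos: [0.4429, 0.1268, 0.1776]
orientation: [0.0, 0.793, 0.61, 0.0]
wrist_force: [-0.9, -0.6, -1.3]
finger_gap: 0.0471
```

Call:
servo_tool(
  increments=[
    {"x":0,"y":0,"z":-0.03,"ax":0,"ay":0,"az":0,"claw":0.7},
    {"x":0,"y":0,"z":0,"ax":0,"ay":0,"az":0,"claw":0.7},
  ],
)

```text
clock: 16.1
tcp_pos: [0.4429, 0.1268, 0.1772]
orientation: [0.0, 0.793, 0.61, 0.0]
wrist_force: [-2.4, -1.6, 2.5]
finger_gap: 0.0474
```

Call:
servo_tool(
  increments=[
    {"x":-0.03,"y":-0.02,"z":0,"ax":0,"ay":0,"az":0,"claw":0.7},
    {"x":0,"y":0,"z":0,"ax":0,"ay":0,"az":0,"claw":0.7},
  ],
)

```text
clock: 16.3
tcp_pos: [0.4427, 0.1266, 0.1772]
orientation: [0.0, 0.793, 0.61, 0.001]
wrist_force: [-0.0, -0.2, 3.5]
finger_gap: 0.0477
```

Call:
servo_tool(
  increments=[
    {"x":0,"y":0,"z":-0.03,"ax":0,"ay":0,"az":0,"claw":0.7},
    {"x":0,"y":0,"z":0,"ax":0,"ay":0,"az":0,"claw":0.7},
  ],
)

```text
clock: 16.5
tcp_pos: [0.4427, 0.1266, 0.1769]
orientation: [0.0, 0.793, 0.61, 0.001]
wrist_force: [-1.0, -1.1, 7.0]
finger_gap: 0.0481
```

Call:
servo_tool(
  increments=[
    {"x":0,"y":0,"z":0.03,"ax":0,"ay":0,"az":0,"claw":0.7},
    {"x":0,"y":0,"z":0,"ax":0,"ay":0,"az":0,"claw":0.45},
    {"x":0,"y":0,"z":0,"ax":0,"ay":0,"az":0,"claw":0.41},
    {"x":0,"y":0,"z":0,"ax":0,"ay":0,"az":0,"claw":0.37},
    {"x":0,"y":0,"z":0,"ax":0,"ay":0,"az":0,"claw":0.33},
  ],
  newtons=20,
)

```text
clock: 17.0
tcp_pos: [0.4417, 0.1263, 0.1765]
orientation: [-0.0, 0.793, 0.61, -0.0]
wrist_force: [0.1, 0.8, 0.5]
finger_gap: 0.0575
```

```bash
python3 look.py 8
```

```text
17.1 [0.44182216 0.1263168  0.17660958] [-9.95404625e-05  7.92597360e-01  6.09745342e-01 -1.80331431e-04] [-0.54057446 -0.29973452  0.29494086] [-0.02848446  0.0501224  -0.01105584] 0.057127004497514136
```

View pics/raw8.png

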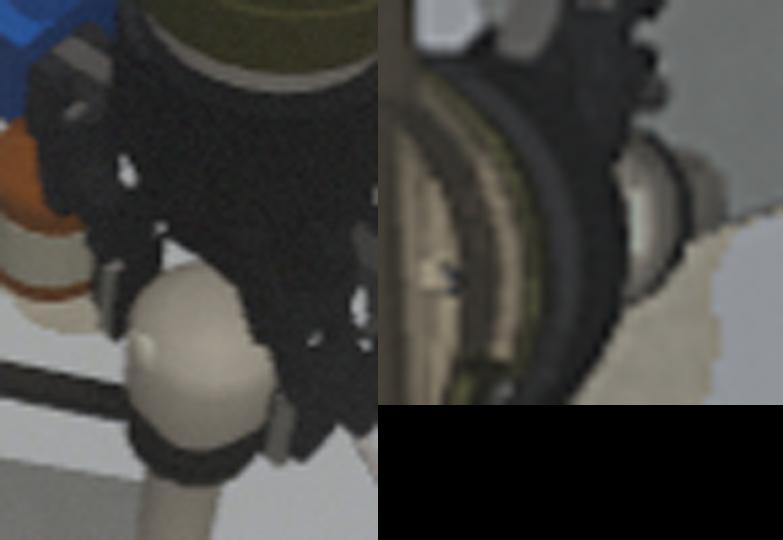

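Call:
servo_tool(
  increments=[
    {"x":0,"y":0,"z":0,"ax":0,"ay":0,"az":0,"claw":0.2},
    {"x":0,"y":0,"z":0,"ax":0,"ay":0,"az":0,"claw":0.05},
    {"x":0,"y":0,"z":0,"ax":0,"ay":0,"az":0,"claw":0},
    {"x":0,"y":0,"z":0.2,"ax":0,"ay":0,"az":0,"claw":0},
    {"x":0,"y":0,"z":0.4,"ax":0,"ay":0,"az":0,"claw":0},
  ],
)

```text
clock: 17.6
tcp_pos: [0.4415, 0.1263, 0.1918]
orientation: [-0.0, 0.793, 0.61, -0.001]
wrist_force: [0.3, 0.1, -0.4]
finger_gap: 0.0854
```

Call:
servo_tool(
  increments=[
    {"x":0,"y":0,"z":0.6,"ax":0,"ay":0,"az":0,"claw":0},
    {"x":0,"y":0,"z":0.8,"ax":0,"ay":0,"az":0,"claw":0},
    {"x":0,"y":0,"z":0.8,"ax":0,"ay":0,"az":0,"claw":0},
    {"x":0,"y":0,"z":0.8,"ax":0,"ay":0,"az":0,"claw":0},
    {"x":0,"y":0,"z":0.8,"ax":0,"ay":0,"az":0,"claw":0},
  ],
)

```text
clock: 18.1
tcp_pos: [0.4421, 0.1263, 0.2887]
orientation: [0.0, 0.793, 0.61, 0.001]
wrist_force: [0.6, -0.8, 0.1]
finger_gap: 0.0852
```

Call:
servo_tool(
  increments=[
    {"x":0,"y":0.8,"z":0.4,"ax":0,"ay":0,"az":0,"claw":0},
    {"x":-0.2,"y":0.9,"z":0,"ax":0,"ay":0,"az":0,"claw":0},
    {"x":-0.2,"y":0.9,"z":0,"ax":0,"ay":0,"az":0,"claw":0},
    {"x":-0.2,"y":0.9,"z":0,"ax":0,"ay":0,"az":0,"claw":0},
    {"x":-0.2,"y":0.9,"z":0,"ax":0,"ay":0,"az":0,"claw":0},
  ],
)

```text
clock: 18.6
tcp_pos: [0.4219, 0.2372, 0.2979]
orientation: [0.0, 0.793, 0.61, 0.001]
wrist_force: [0.1, -0.5, 0.0]
finger_gap: 0.0852
```

Call:
servo_tool(
  increments=[
    {"x":-0.2,"y":0.9,"z":0,"ax":0,"ay":0,"az":0,"claw":0},
    {"x":-0.2,"y":0.9,"z":0,"ax":0,"ay":0,"az":0,"claw":0},
    {"x":-0.2,"y":0.9,"z":0,"ax":0,"ay":0,"az":0,"claw":0},
    {"x":-0.2,"y":0.5,"z":0,"ax":0,"ay":0,"az":0,"claw":0},
    {"x":0,"y":0,"z":0,"ax":0,"ay":0,"az":0,"claw":0},
  ],
)

```text
clock: 19.1
tcp_pos: [0.4015, 0.3174, 0.2973]
orientation: [0.0, 0.792, 0.611, 0.0]
wrist_force: [-0.1, -0.4, -0.1]
finger_gap: 0.0856
```

```bash
python3 - <<'E'
from h import *
for n in("side","top"): cv2.imwrite(f"pics/{n}9.png",env.read_camera(n)[:,:,::-1])
s=cv2.imread("pics/side9.png");t=cv2.imread("pics/top9.png")
st=env.get_state();print(st["clock"],st["tcp_pos"],st["wrist_force"])
o=np.hstack([s[60:345,140:390],t[60:345,130:380]])
cv2.imwrite("pics/f.png",cv2.resize(o,None,fx=1.6,fy=1.6,interpolation=cv2.INTER_CUBIC))
c=(.4422,.1276);zh=.1785
cu=[circ(c,.0245,zh+.0115),circ(c,.0245,zh-.0115),circ(c,.012,zh-.1385),np.array([[*c,zh-.1435],[*c,zh+.0245]])]
overlay("side",s,270,220,90,110,5,cu,"pics/g.png")
E
```

```text
19.2 [0.40194407 0.31604159 0.29712001] [-0.02772655 -0.1689767  -0.60414071]
```

View pics/f.png

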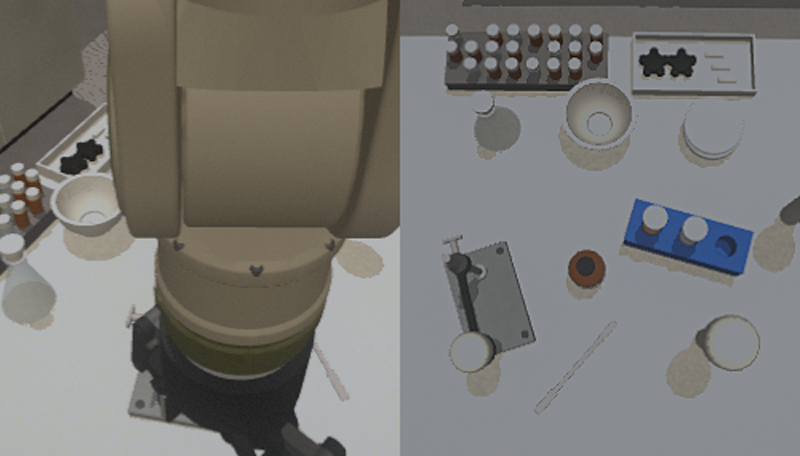

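View pics/g.png

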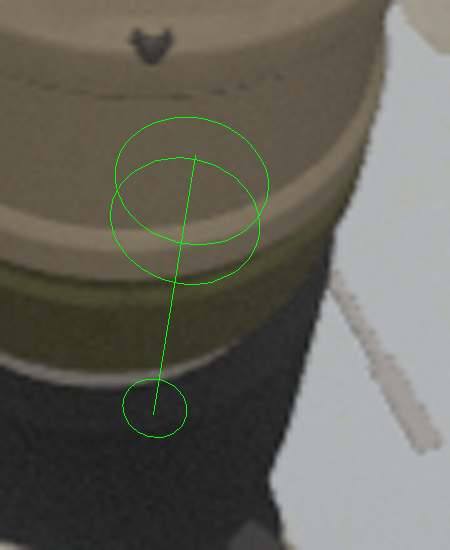

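Call:
servo_tool(
  increments=[
    {"x":-0.5,"y":0.9,"z":0,"ax":0,"ay":0,"az":0,"claw":0},
    {"x":-0.7,"y":0.9,"z":0,"ax":0,"ay":0,"az":0,"claw":0},
    {"x":-0.7,"y":0.9,"z":0,"ax":0,"ay":0,"az":0,"claw":0},
    {"x":-0.7,"y":0.9,"z":0,"ax":0,"ay":0,"az":0,"claw":0},
    {"x":-0.7,"y":0.9,"z":0,"ax":0,"ay":0,"az":0,"claw":0},
  ],
)

```text
clock: 19.7
tcp_pos: [0.3195, 0.4285, 0.2971]
orientation: [0.0, 0.793, 0.609, 0.0]
wrist_force: [-0.1, 0.1, -0.1]
finger_gap: 0.0857
```

Call:
servo_tool(
  increments=[
    {"x":-0.7,"y":0.9,"z":0,"ax":0,"ay":0,"az":0,"claw":0},
    {"x":-0.7,"y":0.9,"z":0,"ax":0,"ay":0,"az":0,"claw":0},
    {"x":-0.5,"y":0.8,"z":0,"ax":0,"ay":0,"az":0,"claw":0},
    {"x":0,"y":0,"z":0,"ax":0,"ay":0,"az":0,"claw":0},
    {"x":0,"y":0,"z":0,"ax":0,"ay":0,"az":0,"claw":0},
  ],
)

```text
clock: 20.2
tcp_pos: [0.2724, 0.4932, 0.2968]
orientation: [0.0, 0.793, 0.61, -0.0]
wrist_force: [0.5, 0.0, 0.2]
finger_gap: 0.0854
```

```bash
python3 - <<'E'
from h import *
s=env.read_camera("side")[:,:,::-1].copy();cv2.imwrite("pics/side10.png",s)
print(env.get_state()["clock"])
c=(.4422,.1276);zh=.1785
cu=[circ(c,.0245,zh+.0115),circ(c,.0245,zh-.0115),circ(c,.012,zh-.1385),np.array([[*c,zh-.1435],[*c,zh+.0245]])]
overlay("side",s,210,210,130,120,5,cu,"pics/g2.png")
E
```

```text
20.25
```

View pics/g2.png

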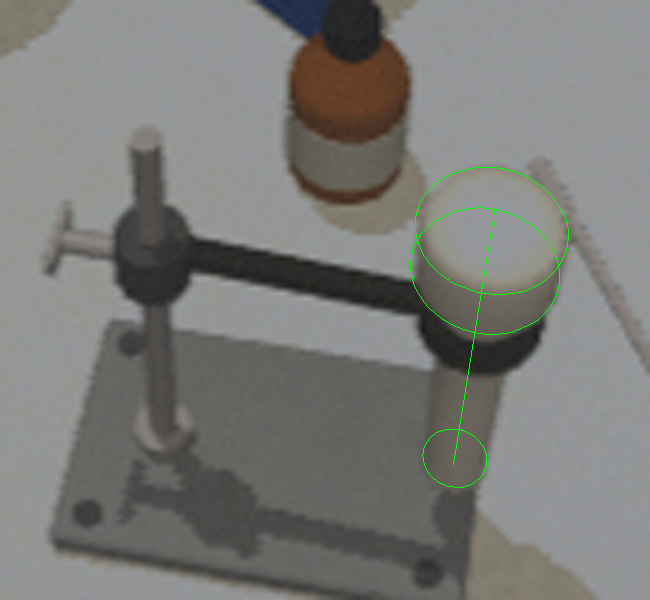

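View pics/side10.png

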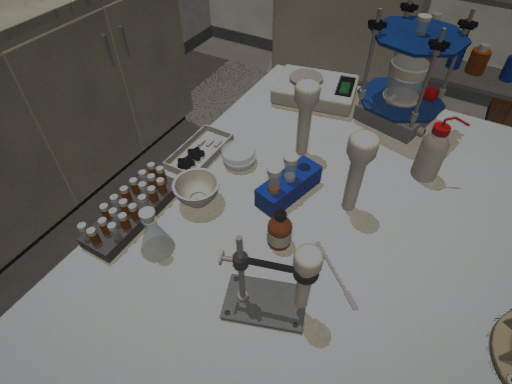

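The head sits on the ring around (308, 262), with the handle hanging below it and in line with the upright model. The tubes, bottle and flask look unmoved. The arm is clear, so I'm handing in.

```bash
python3 -c "
from workcell import env
print(env.hand_in())"
```

```text
the job is handed in; nothing more can be done
None
```

The pestle now hangs upright in the small ring on its own, and I handed the job in at about 20 s of the 72 s allowed. I gripped it by the head, lifted it out of the rack and lowered it handle-first through the ring in small steps.

- **Fit:** The handle went through without any contact I could feel. When the shoulder met the ring it pushed sideways with about 3 N. I shifted the pestle about 1 mm to centre it, and it then seated. The peak push was about 11 N, and I released it slowly while it was resting on the ring.
- **Last checks:** After release, the wrist force was back near zero. The final side picture shows the head on the ring, with the handle matching an upright model to within about 2 mm. The tubes, amber bottle and flask look the same as in the first pictures.
- **Disagreements:** The two cameras differed by about 1–3 mm, so I lined the pestle up against the ring itself. The shoulder touched at first about 2–3 mm higher than the height I expected. About 1 mm of that was left once it had seated, which is within the measuring error.

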